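Unstack the control-box kit

ROBOT

A 6-joint arm with a two-finger parallel gripper is mounted at the origin on the work surface. World frame = base frame: x ahead of the robot, y to its left, z up, the work surface at z = 0. Lengths are in mm, angles in rad, forces in N, time in s.
With the tool pointing down it reaches from about 400 to 825 mm from the base axis. Payload 7 kg.
Tool frame: the origin (TCP) lies midway between the tips of the shut fingers; the grasp point (between the pads) lies 19 mm behind it; z points along the fingers, y is the line along which they close (so a half turn about z gives the same grasp; the last joint's range is limited). The gripper opens to 85 mm and grips with 20 to 120 N. Pads are 22 mm wide; open, the fingers measure 114 mm over their backs; the gripper's body (76 mm by 85 mm) begins 54 mm behind the grasp point. The pads swing forward as they close: fully open they stand 13 mm farther back than shut.
Start: joints at [-0.874, 0.359, 0.012, 0, -1.224, -0.288], TCP at [268.29, -619.367, 231.302] pointing down, gripper open.
Joint ranges: [-3.07, 3.07], [-1.43, 2.12], [-1.02, 1.25], [-3.03, 1.67], [-3.05, -0], [-3.03, 3.03]. Speed limits (rad/s): [2.39, 2.39, 3.01, 3.14, 3.14, 3.14].

INTERFACE

Orientations are given as a rotation vector (axis times angle).
In Python, from cell import bot gives the robot as it stands.
- The arm moves only by the tool drive_tool, never from a script. Its argument "steps" is a list of rows, each a list of 5 numbers: the opening, from -1 (shut) to 1 (fully open), then the shift along the world's x, y, z in units of 40 mm (1.0 is 40 mm), then the turn about the world's z in rad. A call has 1 to 10 rows; each row is the pose to reach, as a shift and turn from the pose commanded when the call began; what a row does not reach only later rows make up. A row lasts 1/10 s, in which the tool goes at most 50 mm and 8.59 degrees, less where a joint would pass 70% of its speed; a pose out of reach is approached as far as the arm can. A call with a gripper value outside its range is refused whole. The fingers move at their own pace and stop on an object; "force" is the grip in N (left out, the last holds). Time passes only in rows, so rows that repeat a pose let the fingers close. It gives the time, the measured TCP pose, the force, the opening and the grip force at its end, in the units of the state.
- bot.sense(): the state, without advancing time (a new reading comes with each control period).
- bot.grab_frame(name): name is "side" or "top" or "wrist"; returns the picture (384x512x3 uint8, red, green, blue); there is no depth.
- bot.get_calibration(name): a dict with "K" (3x3 intrinsics, pixels), "R" (3x3) and "t" (3): a world point X has camera coordinates R X + t; the wrist camera has in their place "tool_from_camera" (4x4, takes a point from camera to tool coordinates, whose origin is the TCP and whose axes are the flange's). Camera axes: x right, y down, z forward; pixel columns grow to the right and rows downward; lengths in mm; the calibration is good to about 2 mm. A picture is of the moment at which its call begins: read the wrist's pose just before it. get_calibration takes no time and is no camera call.
- bot.hand_in(): hands the job in; it is judged then, once.
The state is a dict: "clock": time; "joint_positions": joint angles; "joint_vel": joint speeds; "effort": joint torques, N m; "ee_pos": TCP position; "tool_rot": TCP orientation; "force": force on the tool from outside, world axes, zero at the start; "ft_torque": the same for the moment, N m; "grip_width": opening from 0.0 (shut) to 1.0 (fully open); "grip_force": force on a finger pad.
Only numpy, scipy, OpenCV 4.12 (cv2) and the standard library are available. Lean on these libraries where they do the work, as an engineer would, in place of code of your own. Each camera call takes 0.05 s, during which the arm holds its last target. There are 200 camera calls.

TASK

Take the stacked control-box kit apart from the top: first put the red ball knob into the empty dimple of the knob holder, then set the yellow housing on the yellow mat and the white housing with the green lens on the green mat (either one first), and only then move the cleared blue-lidded enclosure onto the blue mat. Each box must end standing upright in the middle of its mat, lined up with it long side to long side. Never let the red knob fall onto the bench, and leave the screwdriver and the meter where they are.

Things in the scene. Friction and masses are not known exactly. Their poses are not given: they have to be found in the camera images.
- knob: Loose red ball knob, a sphere of 36 mm diameter with a small brass insert (look only). Origin at the ball's centre. It starts sunk 4.6 mm into the round 24 mm button hole in the top of the yellow housing (centre 63 mm above the housing's underside), free to roll if pushed out. It weighs about 60 g.
- yellow_housing: Loose yellow button housing, 50 mm (x) by 64 mm (y) by 50 mm high, with a round 24 mm hole in the middle of its top. Origin at the centre of its underside, z up. It starts on the blue lid of the enclosure, on one half of it, beside the white housing (12 mm gap between them), long sides along the enclosure's within 3 degrees.
- lamp_housing: Loose white lamp housing with a green lens on top, 50 mm (x) by 64 mm (y) by 50 mm high, the lens (29 mm diameter) stands 12 mm higher. Origin at the centre of its underside, z up. It starts on the other half of the enclosure's lid.
- enclosure: Loose grey enclosure with a blue lid, 60 mm (x) by 170 mm (y) by 40 mm high. Origin at the centre of its underside, z up. It starts flat on the bench and carries both housings; its ends show on both sides of them. It weighs about 350 g.
- knob_holder: Fixed aluminium plate 50 mm (x) by 156 mm (y), 14 mm high, with three places 52 mm apart along y: fixed black 36 mm ball knobs fill the outer two (tops 45 mm above the bench), the middle is an empty round dimple of 24 mm diameter. Origin at bench height straight below the middle dimple, z up. The red ball, seated, has its centre 27.4 mm above this origin.
- yellow_mat: Yellow mat, 70 mm (x) by 100 mm (y). Fixed to the bench, 3 mm thick; origin at the centre of its underside (bench height), z up, y along its long side.
- green_mat: Green mat, 70 mm (x) by 100 mm (y). Fixed to the bench, 3 mm thick; origin at the centre of its underside (bench height), z up, y along its long side.
- blue_mat: Blue mat, 84 mm (x) by 194 mm (y). Fixed to the bench, 3 mm thick; origin at the centre of its underside (bench height), z up, y along its long side.
- screwdriver: Bystander: loose screwdriver with a red handle, 200 mm long, lying along its x axis on the bench to one side of the work. Leave it alone.
- meter: Bystander: loose orange hand-held meter, 130 mm (x) by 70 mm (y), 30 mm high (its dial to 38 mm), lying on the bench at the other side of the work. Origin at the centre of its underside. Leave it alone.
Mind the look-alikes: they are no part of the job. Leave any turquoise look-alike of the knob_holder alone.

How it is judged:
By the outcome, as a careful person would: the job done as asked, in the order asked, and still so for the second after the job is handed in, with the robot touching nothing.
It also fails if it takes over 128 s, if anything falls off the work surface, if the arm or the gripper's body presses on something with over 40 N, if the wrist force passes 120 N, or if a joint passes its speed limit or range.

## Working session

There is one attempt and no reset: what is moved stays moved. The work goes in short steps, Python scripts to look and compute and a tool call to move; the robot and the scene stay as the last step left them, time stands still between calls to the robot, and variables do not carry over. Pictures are saved under pics/ and viewed, at most 14 in all, crops included, and the job is handed in when it is done.

Besides the shell and the picture viewer there is one more tool, called after ">>>" by a JSON object that holds its "method" and its "body". drive_tool: Moves the arm, as the interface text tells. Its arguments: {"type":"object","properties":{"steps":{"type":"array","items":{"type":"array","items":{"type":"number"}}},"force":{"type":"number"}},"required":["steps"]}

```bash
ls; mkdir -p pics; python3 - <<'E'
from cell import bot
import cv2,numpy as np
s=bot.sense();print(s)
for n in("top","side"):
    cv2.imwrite(f"pics/{n}0.png",bot.grab_frame(n)[:,:,::-1]);c=bot.get_calibration(n);print(n,{k:np.round(v,3).tolist() for k,v in c.items()})
print(bot.get_calibration("wrist"))
E
```

```text
pics
{'clock': 0.0, 'joint_positions': array([-8.73893286e-01,  3.59378231e-01,  1.10479649e-02, -3.77630524e-04,
       -1.22409369e+00, -2.88073926e-01]), 'joint_vel': array([ 1.16193524e-03,  9.46812438e-05, -7.49437733e-04,  6.33894148e-04,
        9.67860304e-04,  1.02557198e-03]), 'effort': array([ 4.95680870e-04, -5.83322239e+01,  2.93430966e+01,  6.93702355e+00,
       -5.79811298e-03,  5.72434431e-06]), 'ee_pos': array([ 268.10715937, -618.93513937,  230.3595844 ]), 'tool_rot': array([ 6.37433575e-01, -3.07577748e+00, -2.51617791e-03]), 'force': array([ 0.13635694, -0.31329999, -0.6072235 ]), 'ft_torque': array([ 0.0491428 , -0.0129824 ,  0.01236752]), 'grip_force': 0.0, 'grip_width': 1.005019407462766}
top {'K': [[407.848, 0.0, 253.212], [0.0, 407.848, 198.726], [0.0, 0.0, 1.0]], 'R': [[-0.025, -1.0, 0.001], [-0.979, 0.024, -0.204], [0.204, -0.006, -0.979]], 't': [12.508, 576.189, 1163.997]}
side {'K': [[400.053, 0.0, 257.046], [0.0, 400.053, 191.306], [0.0, 0.0, 1.0]], 'R': [[-0.935, -0.354, -0.017], [-0.249, 0.69, -0.68], [0.252, -0.632, -0.733]], 't': [517.439, 191.977, 1289.3]}
{'K': array([[286.85185303,   0.        , 255.14674728],
       [  0.        , 286.85185303, 191.64529816],
       [  0.        ,   0.        ,   1.        ]]), 'tool_from_camera': array([[ 2.96570457e-04, -9.63224790e-01, -2.68696698e-01,
         6.88331738e+01],
       [ 9.99999932e-01,  3.44457860e-04, -1.31076835e-04,
        -2.30216716e-01],
       [ 2.18811147e-04, -2.68696641e-01,  9.63224827e-01,
        -1.43058315e+02],
       [ 0.00000000e+00,  0.00000000e+00,  0.00000000e+00,
         1.00000000e+00]])}
```

View pics/top0.png

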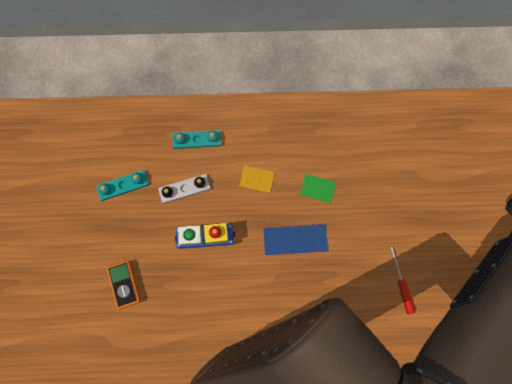

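View pics/side0.png

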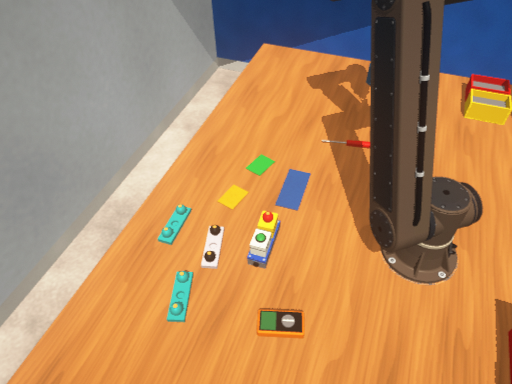

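The top view shows these:
- The red ball is at (215,232) on the yellow housing, with the white housing at (189,235) and the enclosure at (205,236).
- The silver holder with black knobs is at (185,188). Its turquoise look-alikes are at (197,139) and (123,185).
- The mats are yellow (257,179), green (318,188) and blue (296,240).
- Things that could pass for the knob are the red screwdriver handle (407,300) and the holder balls. The only red ball is at (215,232).

```bash
cat > h.py <<'E'
from cell import bot
import cv2,numpy as np
from scipy.spatial.transform import Rotation as Ro
def view(n,save=None):
    s=bot.sense();im=bot.grab_frame(n);c=bot.get_calibration(n)
    if n=="wrist":
        Rt=Ro.from_rotvec(s["tool_rot"]).as_matrix();T=c["tool_from_camera"]
        Rw=Rt@T[:3,:3];o=s["ee_pos"]+Rt@T[:3,3]
    else: Rw=c["R"].T;o=-Rw@c["t"]
    if save: cv2.imwrite(f"pics/{save}.png",im[:,:,::-1])
    return im,c["K"],Rw,o
def cast(v,uv,z):
    im,K,Rw,o=v;uv=np.atleast_2d(np.asarray(uv,float))
    d=(Rw@np.linalg.inv(K)@np.c_[uv,np.ones(len(uv))].T).T
    return o+d*((z-o[2])/d[:,2])[:,None]
def proj(v,X):
    im,K,Rw,o=v;p=K@(Rw.T@(np.asarray(X,float)-o));return p[:2]/p[2]
R={'red':[((0,150,90),(6,255,255)),((174,150,90),(180,255,255))],'yellow':[((18,150,110),(32,255,255))],'green':[((45,120,60),(75,255,255))],
'blue':[((100,120,50),(125,255,255))],'white':[((0,0,150),(180,45,255))],'black':[((0,0,0),(180,255,50))]}
def blobs(v,col,amin=30):
    hsv=cv2.cvtColor(v[0],cv2.COLOR_RGB2HSV);m=sum(cv2.inRange(hsv,*r) for r in R[col])
    cs,_=cv2.findContours(m,cv2.RETR_EXTERNAL,cv2.CHAIN_APPROX_NONE)
    return sorted([c for c in cs if cv2.contourArea(c)>amin],key=cv2.contourArea,reverse=True)
def rect(v,c,z):
    P=cast(v,c[:,0,:],z)
    (cx,cy),(w,h),a=cv2.minAreaRect(P[:,:2].astype(np.float32))
    if w>h: a+=90;w,h=h,w     # a = angle of short (x) axis
    a=(a+90)%180-90
    return np.round([cx,cy,w,h,a],1)
E
python3 - <<'E'
from h import *
v=view("top")
for col,z in [('yellow',3),('green',3),('blue',3),('red',103),('white',14),('black',27)]:
    for c in blobs(v,col,15)[:6]:
        print(col,c[:,0].mean(0).round(),cv2.contourArea(c),rect(v,c,z))
E
```

```text
yellow [257. 179.] 642.5 [652.9 -14.5  71.4 101.1 -13.8]
yellow [215. 232.] 392.0 [484.2 117.4  59.   71.4   4.9]
green [318. 188.] 613.0 [ 618.2 -206.5   68.9   98.5  -17.1]
green [189. 234.] 62.5 [481.2 199.3  26.6  28.   44.5]
blue [295. 239.] 1506.0 [ 457.4 -127.2   80.1  189.1    2.1]
blue [210. 241.] 95.0 [461.5 149.6  57.2 174.9  12.6]
red [406. 296.] 235.0 [ 282.4 -414.7   24.1   92.8  -77.4]
red [215. 232.] 76.5 [473.4 109.4  28.5  28.5  88.6]
white [134.  65.] 13106.0 [1055.5  380.8  222.9  921.5   -0. ]
white [388.  55.] 10392.0 [1055.3 -497.3  222.7  801.    -0. ]
white [180. 190.] 357.0 [625.9 213.5  49.3 154.6  15.6]
white [188. 235.] 345.5 [477.7 198.1  55.3  68.4   4.5]
white [ 2. 48.] 17.0 [1129.5  829.8   16.7   31.4  -84.2]
black [444. 325.] 3967.5 [ 210.2 -600.   282.6  549.2   27. ]
black [258. 357.] 452.5 [120.6  -5.5  44.3 185.7  16.9]
black [124. 292.] 365.0 [314.  385.1  51.4  65.9 -73. ]
black [315. 311.] 221.0 [ 246.7 -178.8   26.4  149.4   25.6]
black [509. 206.] 39.5 [ 540.3 -785.2   15.2   47.2   81.2]
black [285. 325.] 39.0 [208.1 -85.8  17.4  41.5  24.1]
```

>>> {"method": "drive_tool", "body": {"steps": [[1, 3.4, 9.1, 0.5, 0.62], [1, 3.4, 9.1, 0.5, 0.62], [1, 3.4, 9.1, 0.5, 0.62], [1, 3.4, 9.1, 0.5, 0.62], [1, 3.4, 9.1, 0.5, 0.62], [1, 3.4, 9.1, 0.5, 0.62], [1, 3.4, 9.1, 0.5, 0.62], [1, 3.4, 9.1, 0.5, 0.62], [1, 3.4, 9.1, 0.5, 0.62], [1, 3.4, 9.1, 0.5, 0.62]], "force": 30}}

```text
clock: 1.15
ee_pos: [404.6, -254.5, 251.4]
tool_rot: [-1.549, 2.733, -0.0]
force: [-0.1, -0.9, 0.5]
grip_width: 0.999
grip_force: 0.0
```

>>> {"method": "drive_tool", "body": {"steps": [[1, 3.4, 9.1, 0, 0.62], [1, 3.4, 9.1, 0, 0.62], [1, 3.4, 9.1, 0, 0.62], [1, 3.4, 9.1, 0, 0.62], [1, 3.4, 9.1, 0, 0.62], [1, 3.4, 9.1, 0, 0.62], [1, 3.4, 9.1, 0, 0.62], [1, 3.4, 9.1, 0, 0.62], [1, 3.4, 9.1, 0, 0.62], [1, 3.4, 9.1, 0, 0.62]]}}

```text
clock: 2.15
ee_pos: [540.5, 108.2, 250.3]
tool_rot: [2.305, -2.132, -0.001]
force: [-0.8, -0.7, 0.2]
grip_width: 0.999
grip_force: 0.0
```

```bash
python3 - <<'E'
from h import *
s=bot.sense();print(s['clock'],s['ee_pos'],s['joint_positions'],Ro.from_rotvec(s['tool_rot']).as_matrix()[:,1])
v=view("wrist","w1")
for col,z in [('yellow',3),('green',3),('blue',3),('red',103),('white',14),('yellow',90),('white',90),('blue',40),('green',102)]:
    for c in blobs(v,col,100)[:5]:
        print(col,z,c[:,0].mean(0).round(),cv2.contourArea(c),rect(v,c,z))
E
```

```text
2.15 [540.52025206 108.19341998 250.25240916] [ 5.52869084e-01  1.44337270e-01 -2.32454888e-01 -8.90935593e-05
 -1.19613151e+00 -4.75013361e-01] [-0.99697153 -0.07774349  0.0019297 ]
yellow 3 [173.  58.] 4753.5 [651.5 -14.3  70.5 100.4 -13.3]
yellow 3 [315. 177.] 2966.0 [454.9 127.7  71.6  89.9   5. ]
blue 3 [336.  29.] 3867.0 [454.4 -64.6  66.3  82.2 -87.9]
red 103 [318. 187.] 728.0 [471.4 111.4  32.7  33.5 -26.6]
white 14 [310. 246.] 2029.0 [450.4 222.   62.2  78.9   2.4]
white 14 [194. 233.] 1798.0 [624.3 213.8  50.5 155.8  15.7]
yellow 90 [173.  58.] 4753.5 [627.9  -2.2  54.8  78.  -13.3]
yellow 90 [315. 177.] 2966.0 [475.1 108.1  55.6  69.9   5. ]
white 90 [310. 246.] 2029.0 [469.5 185.5  49.8  63.1   2.4]
white 90 [194. 233.] 1798.0 [608.5 179.   40.4 124.6  15.7]
blue 40 [336.  29.] 3867.0 [463.1 -54.7  60.   74.4 -87.9]
```

View pics/w1.png

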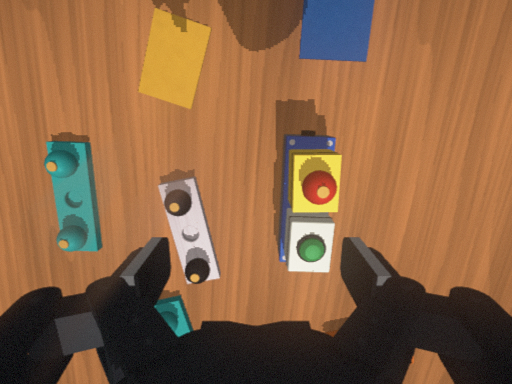

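The wrist view shows the red ball (318,187) on the yellow housing, the white housing (310,247), and the silver holder with its empty dimple at (191,233). The turquoise plates are at the far left and lower left. Next I'll refine the measurements and check one close crop.

```bash
cat >> h.py <<'E'
def ball(v,z,near=None):
    R['red']=[((0,140,45),(9,255,255)),((170,140,45),(180,255,255))]
    for c in blobs(v,'red',60)[:3]:
        (u,w),r=cv2.minEnclosingCircle(c);P=cast(v,[(u,w),(u+r,w)],z);
        print('ball',np.round([u,w,r],1),P[0].round(1),'diam',round(2*np.linalg.norm(P[1]-P[0]),1))
def face(v,col,z,vmin):
    a=R[col];R['_']=[((lo[0],lo[1],vmin),hi) for lo,hi in a]
    for c in blobs(v,'_',100)[:4]: print(col,c[:,0].mean(0).round(),rect(v,c,z))
E
python3 - <<'E'
from h import *
v=view("wrist"); ball(v,103)
hsv=cv2.cvtColor(v[0],cv2.COLOR_RGB2HSV);print('Vcol',hsv[145:220,300,2][::5],'Vrow',hsv[205,284:348:4].tolist())
for t in(150,180,200,215,230): face(v,'yellow',90,t)
t=view("top");ball(t,103)
im=cv2.resize(v[0][130:300,140:360],None,fx=3,fy=3,interpolation=cv2.INTER_CUBIC);cv2.imwrite("pics/c1.png",im[:,:,::-1])
E
```

```text
ball [318.7 187.6  16.7] [472.3 110.3 103. ] diam 35.0
Vcol [110 129 171 243 232 174 173 172 185 243 244 244 244 244 127] Vrow [[118, 87, 108], [121, 80, 108], [23, 167, 177], [27, 155, 243], [27, 155, 244], [27, 154, 244], [27, 155, 243], [27, 156, 244], [27, 158, 240], [27, 159, 240], [27, 156, 243], [27, 155, 244], [27, 158, 243], [27, 158, 243], [13, 154, 189], [13, 149, 186]]
yellow [174.  56.] [627.9  -2.4  54.9  78.  -13.4]
yellow [316. 183.] [472.8 109.8  51.4  65.2   5. ]
yellow [174.  56.] [628.   -2.3  54.6  77.7 -13.3]
yellow [316. 183.] [472.6 110.1  51.1  64.2   4.6]
yellow [174.  57.] [628.2  -2.2  54.   77.6 -13.4]
yellow [316. 183.] [472.4 110.2  50.6  64.4   5. ]
yellow [171.  54.] [628.2  -2.1  53.   76.5 -13.3]
yellow [316. 183.] [472.3 110.3  50.3  64.2   5. ]
yellow [316. 183.] [472.4 110.6  49.6  63.4   4.9]
ball [405.5 296.5  18.1] [ 281.9 -414.   103. ] diam 99.9
ball [214.7 231.9   5.6] [473.8 110.1 103. ] diam 31.7
```

View pics/c1.png

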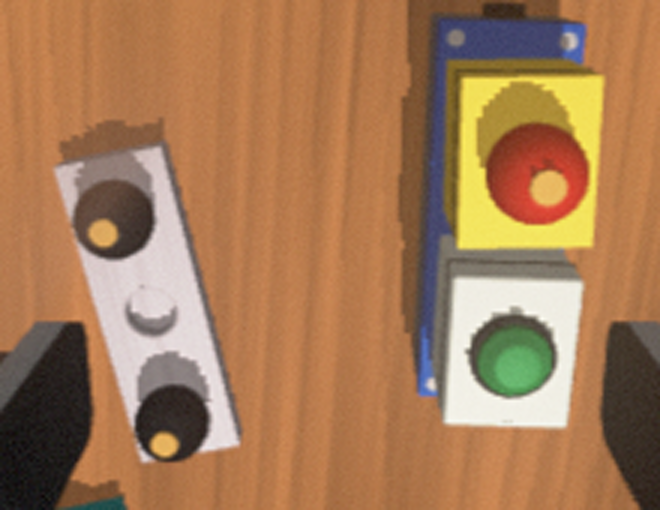

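The crop confirms the red ball on the yellow housing. It also confirms the silver holder with an empty dimple (crop 152,310) and no turquoise.

>>> {"method": "drive_tool", "body": {"steps": [[1, -1.705, 0.055, 0, 0], [1, -1.705, 0.055, -1, 0], [1, -1.705, 0.055, -2, 0], [1, -1.705, 0.055, -3, 0], [1, -1.705, 0.055, -3.5, 0], [1, -1.705, 0.055, -4.0, 0], [1, -1.705, 0.055, -4.0, 0], [1, -1.705, 0.055, -4.0, 0]]}}

```text
clock: 3.1
ee_pos: [472.3, 110.1, 91.9]
tool_rot: [2.305, -2.134, 0.0]
force: [0.4, 0.1, 1.0]
grip_width: 1.001
grip_force: 0.0
```

```bash
python3 - <<'E'
from h import *
s=bot.sense();print(s['ee_pos'])
v=view("wrist","w2");ball(v,103)
face(v,'yellow',90,215)
E
```

```text
[472.32276894 110.0613225   91.90884652]
ball [252.5 254.2  35.6] [473.  111.3 103. ] diam 36.2
yellow [32. 42.] [581.2  18.2  27.6  42.5 -13.3]
yellow [252. 237.] [473.  110.4  50.8  63.9   5.2]
```

View pics/w2.png

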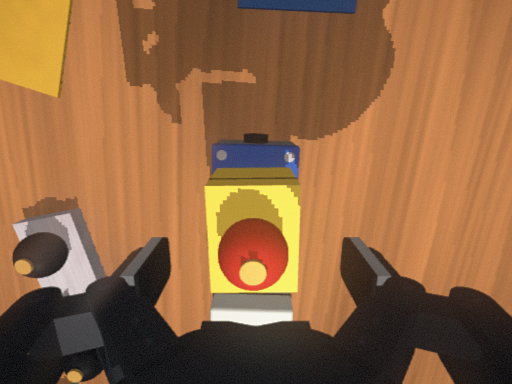

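The ball (252,254) is centred between the fingers, so I close on it gently.

>>> {"method": "drive_tool", "body": {"steps": [[1, 0.015, 0.02, -0.08, 0], [0.2, 0.015, 0.02, -0.08, 0], [-1, 0.015, 0.02, -0.08, 0], [-1, 0.015, 0.02, -0.08, 0], [-1, 0.015, 0.02, -0.08, 0], [-1, 0.015, 0.02, -0.08, 0], [-1, 0.015, 0.02, -0.08, 0], [-1, 0.015, 0.02, -0.08, 0], [-1, 0.015, 0.02, -0.08, 0], [-1, 0.015, 0.02, -0.08, 0]], "force": 25}}

```text
clock: 4.15
ee_pos: [473.4, 111.9, 89.2]
tool_rot: [-2.306, 2.131, -0.001]
force: [-2.0, -1.2, 10.0]
grip_width: 0.401
grip_force: 27.2
```

>>> {"method": "drive_tool", "body": {"steps": [[-1, 0, 0, 0.05, 0], [-1, 0, 0, 0.1, 0], [-1, 0, 0, 0.2, 0], [-1, 0, 0, 0.3, 0], [-1, 0, 0, 0.5, 0], [-1, 0, 0, 0.5, 0]]}}

```text
clock: 4.75
ee_pos: [473.4, 112.0, 109.3]
tool_rot: [-2.305, 2.132, -0.001]
force: [1.0, 0.3, -0.9]
grip_width: 0.402
grip_force: 25.0
```

```bash
python3 - <<'E'
from h import *
s=bot.sense();print(s['ee_pos'],s['force'],s['grip_width'])
v=view("wrist","w3");ball(v,123);face(v,'yellow',90,215)
E
```

```text
[473.39104779 112.03856788 109.34184062] [ 0.95385484  0.29614713 -0.87090899] 0.4024986495787072
ball [255.3 253.6  37.2] [472.8 111.5 123. ] diam 37.1
yellow [42. 40.] [591.1  15.5  40.5  46.9 -13.2]
yellow [262. 219.] [473.1 106.8  17.1  50.5 -84.5]
```

View pics/w3.png

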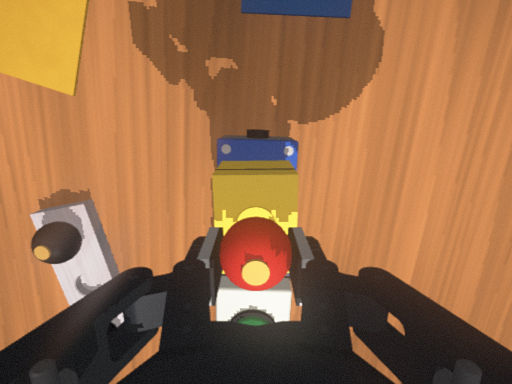

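The ball (255,254) is held and lifted clear of the hole. Next I hover over the holder and re-measure it.

>>> {"method": "drive_tool", "body": {"steps": [[-1, 0, 0, 1, 0], [-1, 0.5, 0.3, 2, 0.05], [-1, 1.5, 1, 2.5, 0.1], [-1, 2.5, 1.7, 2.5, 0.15], [-1, 3.3, 2.2, 2.5, 0.195], [-1, 3.77, 2.545, 2.5, 0.195], [-1, 3.77, 2.545, 2.5, 0.195], [-1, 3.77, 2.545, 2.5, 0.195]]}}

```text
clock: 5.6
ee_pos: [623.2, 213.3, 206.9]
tool_rot: [2.501, -1.898, -0.001]
force: [0.0, -0.1, -0.5]
grip_width: 0.4
grip_force: 25.3
```

```bash
python3 - <<'E'
from h import *
s=bot.sense();y=Ro.from_rotvec(s['tool_rot']).as_matrix()[:,1];print(s['ee_pos'],np.degrees(np.arctan2(y[1],y[0])),s['grip_width'])
v=view("wrist","w4");ball(v,223)
for t in (120,150,170): face(v,'white',14,t)
for c in blobs(v,'yellow',300)[:2]: print('Y',c[:,0].mean(0).round(),rect(v,c,3),rect(v,c,90))
E
```

```text
[623.1805374  213.34266163 206.89210724] -164.37060884508685 0.3996458084561854
ball [256.3 253.7  38.2] [622.5 211.5 223. ] diam 37.4
white [252. 163.] [626.5 208.1  50.  141.4  15.7]
white [414. 195.] [423.9 195.7  73.2  85.4   2.9]
white [380. 187.] [472.1 193.7  17.3  76.5   2.1]
white [252. 163.] [626.5 208.1  50.  141.4  15.7]
white [417. 201.] [419.7 197.2  64.6  82.4   2.4]
white [417. 201.] [419.3 197.3  63.8  81.9   2.6]
white [252. 159.] [626.5 208.1  50.  141.4  15.7]
Y [435. 120.] [430.8  99.   86.4  98.4 -85. ] [483.6 111.1  64.7  73.7 -85. ]
Y [283.   5.] [641.7  37.   15.   38.1 -74.3] [641.7  64.7  11.3  28.6 -74.3]
```

View pics/w4.png

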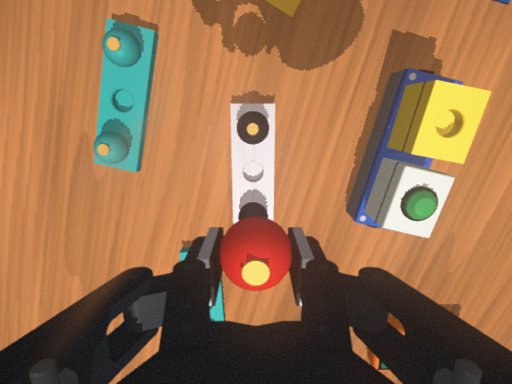

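The ball (256,254) is held above the silver holder, whose empty dimple shows at about (253,170).

```bash
python3 - <<'E'
from h import *
v=view("wrist")
g=cv2.cvtColor(v[0],cv2.COLOR_RGB2GRAY)[152:190,236:270]
c=cv2.HoughCircles(cv2.resize(g,None,fx=4,fy=4,interpolation=cv2.INTER_CUBIC),cv2.HOUGH_GRADIENT,1,100,param1=80,param2=12,minRadius=30,maxRadius=55)
print(c)
if c is not None:
    for q in c[0]:
        u=np.array([236+q[0]/4,152+q[1]/4]);P=cast(v,[u,u+[q[2]/4,0]],14);print(u,P[0],2*np.linalg.norm(P[1]-P[0]))
b=blobs(v,'red',60)[0];(u,w),r=cv2.minEnclosingCircle(b);print(cast(v,[(u,w)],221))
E
```

```text
[[[67.5 78.5 41.7]]]
[252.875 171.625] [624.21872527 214.09471953  14.        ] 24.9104964204107
[[622.271125   212.50116518 221.        ]]
```

>>> {"method": "drive_tool", "body": {"steps": [[-1, 0.035, 0.03, -1, 0], [-1, 0.035, 0.03, -2, 0], [-1, 0.035, 0.03, -3, 0], [-1, 0.035, 0.03, -4, 0], [-1, 0.035, 0.03, -4.4, 0], [-1, 0.035, 0.03, -4.6, 0], [-1, 0.035, 0.03, -4.7, 0], [-1, 0.035, 0.03, -4.75, 0], [-1, 0.035, 0.03, -4.75, 0]]}}

```text
clock: 6.6
ee_pos: [625.5, 215.0, 19.3]
tool_rot: [-2.502, 1.897, -0.001]
force: [0.2, 0.3, 0.1]
grip_width: 0.4
grip_force: 25.3
```

```bash
python3 - <<'E'
from h import *
s=bot.sense();print(s['ee_pos'],s['force'])
v=view("wrist","w5");ball(v,30)
E
```

```text
[625.45586241 214.95132839  19.33629209] [0.16746692 0.28685364 0.0570606 ]
ball [255.2 253.9  37. ] [624.4 216.1  30. ] diam 37.7
```

View pics/w5.png

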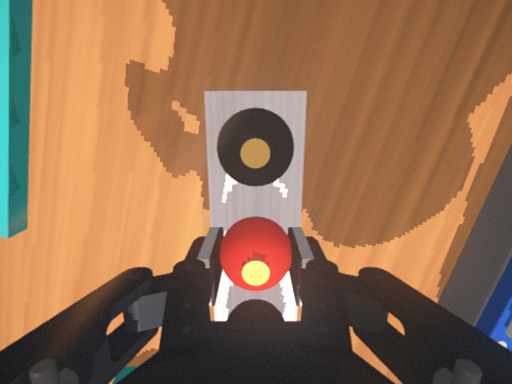

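The red ball (255,254) is in line with the plate's centre line. The black neighbour is at (256,146), and I check the 52 mm spacing to it.

```bash
python3 - <<'E'
from h import *
v=view("wrist")
m=cv2.inRange(cv2.cvtColor(v[0],cv2.COLOR_RGB2HSV),(0,0,0),(180,255,75));m[195:]=0;m[:100]=0;m[:,:205]=0;m[:,305:]=0
c=max(cv2.findContours(m,0,1)[0],key=cv2.contourArea);(u,w),r=cv2.minEnclosingCircle(c);B=cast(v,[(u,w)],27.4)[0];print(u,w,r,B)
for z in(31,33,35):
    P=cast(v,[(255.2,253.9)],z)[0];d=P-B;a=np.radians(15.7);print(z,P,'across',d@[np.cos(a),np.sin(a),0],'along',d@[-np.sin(a),np.cos(a),0])
E
```

```text
255.5 146.6447296142578 38.384674072265625 [638.97237154 164.00113263  27.4       ]
31 [624.61738818 215.69138344  31.        ] across 0.16798091851578967 along 53.64624272418118
33 [624.90242834 214.67094005  33.        ] across 0.16625428708480428 along 52.58673830438875
35 [625.18746849 213.65049667  35.        ] across 0.16452765565370875 along 51.52723388459636
```

>>> {"method": "drive_tool", "body": {"steps": [[-1, 0, 0, -0.05, 0], [-1, 0, 0, -0.1, 0], [-1, 0, 0, -0.12, 0], [-1, 0, 0, -0.12, 0]]}}

```text
clock: 7.1
ee_pos: [625.2, 214.9, 13.6]
tool_rot: [-2.503, 1.898, -0.0]
force: [-0.8, 1.4, 2.6]
grip_width: 0.404
grip_force: 25.6
```

>>> {"method": "drive_tool", "body": {"steps": [[-0.15, 0, 0, -0.01, 0], [-0.05, 0, 0, -0.01, 0], [0.1, 0, 0, -0.01, 0], [0.3, 0, 0, -0.01, 0], [0.6, 0, 0, 0, 0], [0.6, 0, 0, 0, 0], [0.6, 0, 0, 0.5, 0], [0.6, 0, 0, 1.5, 0], [0.6, 0, 0, 2.5, 0], [0.6, 0, 0, 2.5, 0]]}}

```text
clock: 8.1
ee_pos: [628.2, 216.3, 119.9]
tool_rot: [-2.497, 1.892, -0.007]
force: [-0.2, 0.3, 0.1]
grip_width: 0.797
grip_force: 0.0
```

>>> {"method": "drive_tool", "body": {"steps": [[0.6, 0, 0, 1, 0], [1, 0, -0.5, 2, 0], [1, 0, -1, 3, 0], [1, 0, -1, 3, 0], [1, 0, -1, 3, 0]]}}

```text
clock: 8.6
ee_pos: [625.2, 174.5, 234.6]
tool_rot: [-2.5, 1.898, -0.001]
force: [0.2, 1.0, -1.1]
grip_width: 0.998
grip_force: 0.0
```

```bash
python3 - <<'E'
from h import *
s=bot.sense();print(s['ee_pos'],s['clock'])
v=view("wrist","w6");ball(v,27.4)
t=view("top");ball(t,27.4)
print('yel');[print(rect(v,c,90)) for c in blobs(v,'yellow',300)[:2]]
E
```

```text
[625.23736177 174.45227411 234.64995623] 8.6
ball [246.8 198.6  13.5] [624.8 214.7  27.4] diam 34.4
ball [405.5 296.5  18.1] [ 278.9 -441.4   27.4] diam 106.4
yel
[475.7 110.6  57.4  64.6   5.1]
[652.2  24.9  54.1  55.2 -13.3]
```

View pics/w6.png

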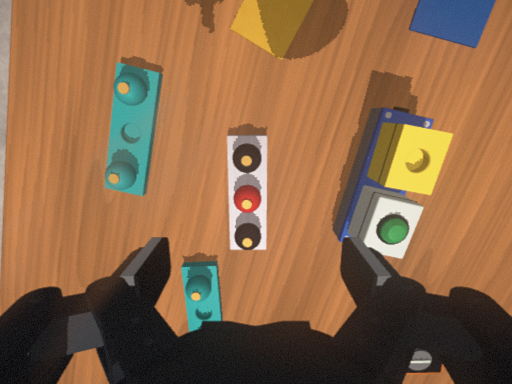

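The red knob (247,199) sits in the middle dimple between the two black knobs. Yellow housing next.

>>> {"method": "drive_tool", "body": {"steps": [[1, -1, -0.4, 0, -0.1], [1, -2, -0.8, 0, -0.187], [1, -3, -1.2, 0, -0.187], [1, -3.81, -1.6, 0, -0.187], [1, -3.81, -1.6, -1, -0.187], [1, -3.81, -1.6, -2, -0.187], [1, -3.81, -1.6, -2, -0.187], [1, -3.81, -1.6, -2, -0.187]], "force": 40}}

```text
clock: 9.5
ee_pos: [472.3, 110.5, 153.0]
tool_rot: [2.313, -2.121, -0.0]
force: [0.6, 0.5, 0.4]
grip_width: 1.002
grip_force: 0.0
```

```bash
cat >> h.py <<'E'
def st():
    s=bot.sense();y=Ro.from_rotvec(s['tool_rot']).as_matrix()[:,1];print('t',round(s['clock'],2),'tcp',s['ee_pos'].round(1),'yaw',round((np.degrees(np.arctan2(y[1],y[0]))+90)%180-90,2),'F',s['force'].round(1),'w',round(s['grip_width'],3))
E
python3 - <<'E'
from h import *
st();v=view("wrist");face(v,'yellow',90,215);face(v,'yellow',90,230);face(v,'white',90,170)
E
```

```text
t 9.5 tcp [472.3 110.5 153. ] yaw 4.98 F [0.6 0.5 0.4] w 1.002
yellow [254. 204.] [472.6 110.3  50.3  63.6   5. ]
yellow [86. 79.] [595.9  25.2  27.6  28.6  76.6]
yellow [254. 205.] [472.7 110.6  49.7  62.8   5. ]
white [250. 290.] [469.1 185.6  48.9  62.4   2.5]
white [111. 225.] [584.4 138.7  18.8  57.8  15.7]
white [ 84. 249.] [601.1 159.3  11.1  16.7  10. ]
```

>>> {"method": "drive_tool", "body": {"steps": [[1, 0, 0, -1, 0], [1, 0, 0, -1.8, 0], [1, 0, 0, -2.3, 0], [1, 0, 0, -2.45, 0], [1, 0, 0, -2.45, 0], [0.5, 0, 0, -2.45, 0], [0.2, 0, 0, -2.45, 0], [0, 0, 0, -2.45, 0], [-0.5, 0, 0, -2.45, 0], [-0.5, 0, 0, -2.45, 0]]}}

```text
clock: 10.55
ee_pos: [473.5, 111.3, 56.7]
tool_rot: [-2.313, 2.122, -0.001]
force: [-1.0, -0.0, 6.2]
grip_width: 0.578
grip_force: 41.6
```

>>> {"method": "drive_tool", "body": {"steps": [[-1, 0, 0, 0, 0], [-1, 0, 0, 0, 0], [-1, 0, 0, 0, 0]]}}

```text
clock: 10.85
ee_pos: [473.5, 111.2, 56.7]
tool_rot: [-2.313, 2.122, -0.001]
force: [-1.1, 0.3, 6.8]
grip_width: 0.576
grip_force: 41.6
```

>>> {"method": "drive_tool", "body": {"steps": [[-1, 0, 0, 0.2, 0], [-1, 0, 0, 1, 0], [-1, 0, 0, 2, 0], [-1, 0.8, -0.6, 2.5, -0.05], [-1, 1.7, -1.2, 2.5, -0.12], [-1, 2.6, -1.8, 2.5, -0.2], [-1, 3.5, -2.4, 2.5, -0.27], [-1, 4.2, -2.9, 2.5, -0.321], [-1, 4.46, -3.125, 2.5, -0.321], [-1, 4.46, -3.125, 2.5, -0.321]]}}

```text
clock: 11.85
ee_pos: [651.4, -15.8, 154.8]
tool_rot: [1.943, -2.467, -0.001]
force: [0.2, 0.6, -1.6]
grip_width: 0.578
grip_force: 42.4
```

```bash
python3 - <<'E'
from h import *
st();v=view("wrist","w7")
for c in blobs(v,'yellow',300)[:3]: print(c[:,0].mean(0).round(),rect(v,c,3),rect(v,c,150))
for c in blobs(v,'green',300)[:2]: print('G',c[:,0].mean(0).round(),rect(v,c,3))
for c in blobs(v,'blue',300)[:2]: print('B',c[:,0].mean(0).round(),rect(v,c,3))
E
```

```text
t 11.85 tcp [651.4 -15.8 154.8] yaw -13.55 F [ 0.2  0.6 -1.6] w 0.578
[255. 259.] [673.8  81.3 135.2 167.2 -13.6] [ 6.545e+02 -4.000e-01  6.780e+01  8.390e+01 -1.360e+01]
[255. 167.] [646.9 -32.3  61.9 113.2  76.4] [641.  -57.3  31.   56.8  76.4]
G [240.  13.] [ 628.4 -169.8   24.4   69.6   73.6]
B [436.  58.] [455.4 -91.   83.8 119.3   1.9]
B [456. 258.] [452.  137.3  71.5 113.5   2.8]
```

View pics/w7.png

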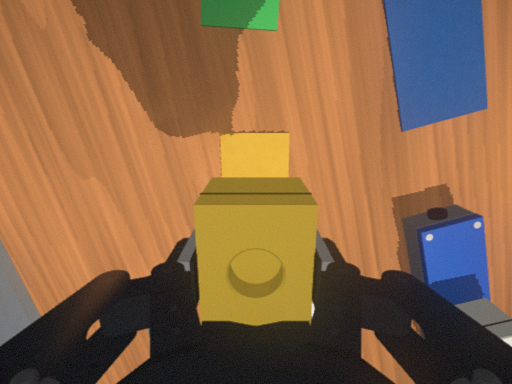

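The yellow housing is held upright. The mat's far edge spans (221,134)–(288,132), and the housing's top front edge spans (197,204)–(316,204).

```bash
python3 - <<'E'
from h import *
v=view("wrist");a=np.radians(-13.5);yx=np.array([-np.sin(a),np.cos(a),0])
P=cast(v,[(221,133.5),(288.5,132)],3);print('mat',P.mean(0)+50*yx,np.linalg.norm(P[1]-P[0]))
P=cast(v,[(197,205),(316.5,205)],188.1);print('box',P.mean(0)+32*yx,np.linalg.norm(P[1]-P[0]))
E
```

```text
mat [650.58739886 -13.13791475   3.        ] 68.18086699015872
box [649.38473533 -15.22284233 188.1       ] 48.159834505776566
```

>>> {"method": "drive_tool", "body": {"steps": [[-1, 0.03, 0.05, -1, 0], [-1, 0.03, 0.05, -2, 0], [-1, 0.03, 0.05, -2.8, 0], [-1, 0.03, 0.05, -3.1, 0], [-1, 0.03, 0.05, -3.25, 0], [-1, 0.03, 0.05, -3.25, 0], [-1, 0.03, 0.05, -3.25, 0]]}}

```text
clock: 12.65
ee_pos: [653.2, -11.9, 27.2]
tool_rot: [-1.945, 2.464, -0.002]
force: [-0.2, 0.3, -1.1]
grip_width: 0.58
grip_force: 42.3
```

>>> {"method": "drive_tool", "body": {"steps": [[-1, -0.025, -0.04, 0, 0], [-1, -0.025, -0.04, -0.1, 0], [-1, -0.025, -0.04, -0.15, 0], [-1, -0.025, -0.04, -0.17, 0], [-1, -0.025, -0.04, -0.17, 0]]}}

```text
clock: 13.15
ee_pos: [651.3, -14.1, 19.8]
tool_rot: [-1.946, 2.466, -0.001]
force: [-3.1, 0.2, 8.7]
grip_width: 0.581
grip_force: 43.3
```

>>> {"method": "drive_tool", "body": {"steps": [[0.25, 0, 0, 0, 0], [0.4, 0, 0, 0, 0], [0.7, 0, 0, 0, 0], [1, 0, 0, 0, 0], [1, 0, 0, 0, 0], [1, 0, 0, 0.5, 0], [1, 0, 0, 1.5, 0], [1, 0, 0, 2.5, 0], [1, 0, 0, 3.5, 0], [1, 0, 0, 3.5, 0]]}}

```text
clock: 14.15
ee_pos: [654.6, -13.7, 165.3]
tool_rot: [-1.942, 2.459, -0.009]
force: [0.5, 0.1, 0.1]
grip_width: 1.0
grip_force: 0.0
```

>>> {"method": "drive_tool", "body": {"steps": [[1, -0.5, 0, 0.5, 0.05], [1, -1.0, 0, 1, 0.1], [1, -2, 0, 1, 0.2], [1, -2, 0, 1, 0.2], [1, -2, 0, 1, 0.2]]}}

```text
clock: 14.65
ee_pos: [570.7, -13.9, 199.1]
tool_rot: [-2.181, 2.259, -0.001]
force: [0.8, -0.8, -0.0]
grip_width: 0.999
grip_force: 0.0
```

```bash
python3 - <<'E'
from h import *
st();v=view("wrist","w8")
face(v,'yellow',53,215)
for c in blobs(v,'yellow',300)[:2]: print('mat+box',rect(v,c,3))
for c in blobs(v,'green',300)[:2]: print('G',c[:,0].mean(0).round(),rect(v,c,3))
for c in blobs(v,'blue',300)[:2]: print('B',c[:,0].mean(0).round(),rect(v,c,3))
E
```

```text
t 14.65 tcp [570.7 -13.9 199.1] yaw -2.01 F [ 0.8 -0.8 -0. ] w 0.999
yellow [194. 178.] [641.7 -23.8  64.2  86.3 -13.4]
mat+box [654.5 -14.   75.5 102.  -13.4]
G [200.  20.] [ 624.7 -181.3   47.8   69.9   73.2]
B [355.  74.] [ 456.3 -112.2   82.9  161.1    2. ]
B [329. 284.] [466.8 149.8  55.6 136.9   2.7]
```

View pics/w8.png

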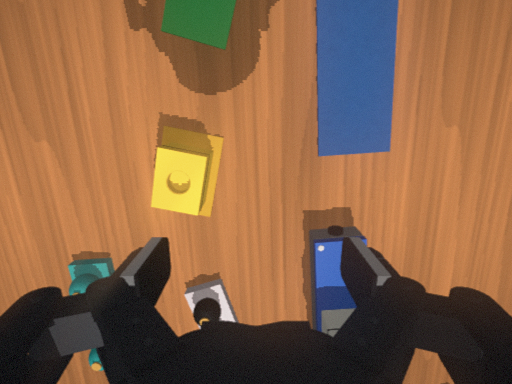

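The yellow housing stands upright on its mat. The top corners are near (163,146), (209,154), (199,215), (152,207), and the mat corners near (168,127), (223,137), (211,216).

```bash
python3 - <<'E'
from h import *
v=view("wrist")
c=np.array([(163,146),(209,154),(199,215),(152,207)]);print(rect(v,c[:,None],53))
m=cast(v,[(168,127),(223,137),(211,216)],3);print('mat',(m[0]+m[2])/2,np.linalg.norm(m[1]-m[0]),np.linalg.norm(m[2]-m[1]))
for s in (232,238,242): face(v,'yellow',53,s)
E
```

```text
[648.8 -15.8  50.2  67.9 -13.7]
mat [648.88941579 -13.43695391   3.        ] 64.13694009090224 99.50716101384627
yellow [178. 181.] [650.6 -14.7  50.3  63.9 -13.5]
yellow [178. 181.] [650.4 -14.8  49.6  63.7 -13.3]
yellow [178. 181.] [650.5 -14.8  49.3  63.4 -13.3]
```

Yellow is placed to within about 1 mm. Lamp housing next.

>>> {"method": "drive_tool", "body": {"steps": [[1, -0.6, 1, 0, 0.04], [1, -1.2, 2, 0, 0.079], [1, -1.8, 3, 0, 0.079], [1, -2.4, 4, 0, 0.079], [1, -2.535, 4.99, 0, 0.079], [1, -2.535, 4.99, -0.6, 0.079], [1, -2.535, 4.99, -1.1, 0.079], [1, -2.535, 4.99, -1.1, 0.079], [1, -2.535, 4.99, -1.1, 0.079]]}}

```text
clock: 15.65
ee_pos: [470.2, 185.7, 154.4]
tool_rot: [2.268, -2.171, 0.001]
force: [0.8, 0.1, 0.2]
grip_width: 1.0
grip_force: 0.0
```

```bash
python3 - <<'E'
from h import *
st();v=view("wrist");face(v,'white',90,170);face(v,'white',90,200)
for c in blobs(v,'blue',500)[:2]: print('B',rect(v,c,40))
E
```

```text
t 15.65 tcp [470.2 185.7 154.4] yaw 2.51 F [0.8 0.1 0.2] w 1.0
white [256. 204.] [469.1 185.8  49.3  62.4   2.5]
white [108. 185.] [585.9 181.1  36.2  99.3  15.8]
white [ 98. 232.] [590.  215.1  11.8  17.2   7.1]
white [256. 204.] [468.9 186.1  48.9  61.6   2.5]
white [108. 184.] [586.1 180.9  35.8  98.4  15.9]
white [ 97. 232.] [590.4 215.1  11.   17.2   7.1]
B [472.9 111.6  58.8  95.4   2.8]
```

>>> {"method": "drive_tool", "body": {"steps": [[1, -0.025, 0, -1, 0], [1, -0.025, 0, -1.8, 0], [1, -0.025, 0, -2.3, 0], [1, -0.025, 0, -2.48, 0], [1, -0.025, 0, -2.48, 0], [0.5, -0.025, 0, -2.48, 0], [0.2, -0.025, 0, -2.48, 0], [0, -0.025, 0, -2.48, 0], [-0.5, -0.025, 0, -2.48, 0], [-1, -0.025, 0, -2.48, 0]]}}

```text
clock: 16.7
ee_pos: [469.6, 186.3, 56.7]
tool_rot: [-2.268, 2.17, -0.001]
force: [0.0, -1.2, 6.4]
grip_width: 0.583
grip_force: 41.7
```

>>> {"method": "drive_tool", "body": {"steps": [[-1, 0, 0, 0, 0], [-1, 0, 0, 0, 0], [-1, 0, 0, 0, 0]]}}

```text
clock: 17.0
ee_pos: [469.6, 186.3, 56.7]
tool_rot: [-2.268, 2.17, -0.001]
force: [-0.1, -1.1, 6.6]
grip_width: 0.581
grip_force: 41.7
```

>>> {"method": "drive_tool", "body": {"steps": [[-1, 0, 0, 0.2, 0], [-1, 0, 0, 1, 0], [-1, 0, 0, 2, 0], [-1, 0.4, -1, 2.6, -0.05], [-1, 0.8, -2, 2.6, -0.1], [-1, 1.3, -3.1, 2.6, -0.16], [-1, 1.8, -4.2, 2.6, -0.22], [-1, 2.3, -5.3, 2.6, -0.28], [-1, 2.8, -6.4, 2.6, -0.337], [-1, 3.26, -7.5, 2.6, -0.337]]}}

```text
clock: 18.0
ee_pos: [599.5, -116.3, 160.0]
tool_rot: [-1.871, 2.523, -0.0]
force: [0.6, 1.3, -0.2]
grip_width: 0.575
grip_force: 42.1
```

>>> {"method": "drive_tool", "body": {"steps": [[-1, 0, 0, 0, 0], [-1, 0, 0, 0, 0], [-1, 0, 0, 0, 0]]}}

```text
clock: 18.3
ee_pos: [598.6, -114.0, 159.5]
tool_rot: [1.873, -2.522, -0.001]
force: [-0.2, 0.4, -2.0]
grip_width: 0.58
grip_force: 42.2
```

```bash
python3 - <<'E'
from h import *
st();v=view("wrist")
for c in blobs(v,'green',300)[:2]: print('G',c[:,0].mean(0).round(),c[:,0].min(0),c[:,0].max(0),rect(v,c,3))
for c in blobs(v,'blue',300)[:2]: print('B',c[:,0].mean(0).round(),c[:,0].min(0),c[:,0].max(0),rect(v,c,3))
E
```

```text
t 18.3 tcp [ 598.6 -114.   159.5] yaw -16.79 F [-0.2  0.4 -2. ] w 0.58
G [210.  92.] [172  41] [245 147] [ 617.2 -206.5   69.4   99.7  -16.8]
G [255. 281.] [221 255] [278 313] [642.3   9.5  67.   79.5 -12.4]
B [383. 117.] [321  12] [439 222] [ 456.8 -127.7   83.2  192.7    2. ]
```

>>> {"method": "drive_tool", "body": {"steps": [[-1, 0.25, -1.2, 0, 0], [-1, 0.478, -2.303, 0, 0], [-1, 0.478, -2.303, -1, 0], [-1, 0.478, -2.303, -2, 0], [-1, 0.478, -2.303, -2.9, 0], [-1, 0.478, -2.303, -3.2, 0], [-1, 0.478, -2.303, -3.3, 0], [-1, 0.478, -2.303, -3.3, 0], [-1, 0.478, -2.303, -3.3, 0]]}}

```text
clock: 19.25
ee_pos: [619.7, -206.2, 29.5]
tool_rot: [-1.873, 2.519, -0.003]
force: [-0.1, 0.1, -0.9]
grip_width: 0.58
grip_force: 42.3
```

>>> {"method": "drive_tool", "body": {"steps": [[-1, -0.025, 0, 0, 0], [-1, -0.025, 0, -0.1, 0], [-1, -0.025, 0, -0.18, 0], [-1, -0.025, 0, -0.21, 0], [-1, -0.025, 0, -0.21, 0], [-1, -0.025, 0, -0.21, 0]]}}

```text
clock: 19.85
ee_pos: [617.3, -206.6, 19.7]
tool_rot: [-1.874, 2.522, -0.001]
force: [-2.8, 2.2, 5.7]
grip_width: 0.582
grip_force: 43.2
```

Contact made; I release, rise and move over to view it.

>>> {"method": "drive_tool", "body": {"steps": [[0.25, 0, 0, 0, 0], [0.4, 0, 0, 0, 0], [0.7, 0, 0, 0, 0], [1, 0, 0, 0, 0], [1, 0, 0, 0, 0], [1, 0, 0, 0.5, 0], [1, 0, 0, 1.5, 0], [1, 0, 0, 2.5, 0], [1, 0, 0, 3.5, 0], [1, 0, 0, 4, 0]]}}

```text
clock: 20.85
ee_pos: [618.6, -206.9, 183.2]
tool_rot: [-1.872, 2.519, -0.006]
force: [0.5, 0.3, 0.8]
grip_width: 1.0
grip_force: 0.0
```

>>> {"method": "drive_tool", "body": {"steps": [[1, -0.5, 1, 0.5, 0.05], [1, -1.0, 2, 0.8, 0.1], [1, -1.5, 3, 0.8, 0.2], [1, -1.5, 3, 0.8, 0.3], [1, -1.5, 3, 0.8, 0.337], [1, -1.5, 3, 0.8, 0.337], [1, -1.5, 3, 0.8, 0.337]]}}

```text
clock: 21.55
ee_pos: [557.2, -86.5, 210.9]
tool_rot: [-2.268, 2.174, 0.0]
force: [-0.3, -1.9, 0.1]
grip_width: 1.004
grip_force: 0.0
```

```bash
python3 - <<'E'
from h import *
st();v=view("wrist","w9")
face(v,'white',53,170)
for c in blobs(v,'green',100)[:4]: print('G',c[:,0].mean(0).round(),rect(v,c,3))
for c in blobs(v,'blue',300)[:3]: print('B',c[:,0].mean(0).round(),rect(v,c,3),rect(v,c,40))
E
```

```text
t 21.55 tcp [557.2 -86.5 210.9] yaw 2.44 F [-0.3 -1.9  0.1] w 1.004
G [203.  94.] [ 624.4 -182.2   48.8   69.5   73.2]
G [214.  17.] [ 610.6 -253.4    6.4   52.    73.4]
G [242.  40.] [ 579.3 -229.    10.7   32.5  -16.3]
B [340. 131.] [ 456.8 -127.6   82.4  192.2    2. ] [ 467.6 -130.6   73.7  171.9    2. ]
B [315. 311.] [463.7 123.9  66.7  78.8   4. ] [473.8  94.5  59.6  70.5   4. ]
```

View pics/w9.png

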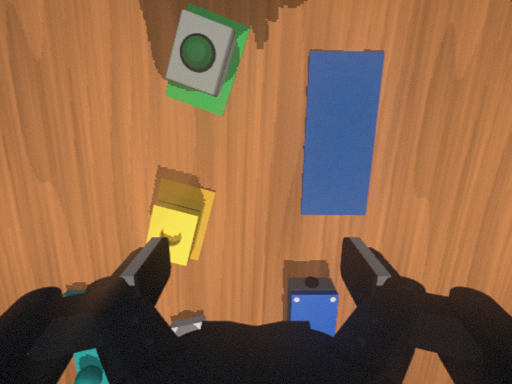

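The white housing stands upright on the green mat (200,55), in shadow. The enclosure is cleared and the blue mat is at (340,131).

```bash
python3 - <<'E'
from h import *
v=view("wrist");hsv=cv2.cvtColor(v[0],cv2.COLOR_RGB2HSV)
m=cv2.inRange(hsv,(0,0,90),(180,60,255));m[:,:150]=0;m[:,250:]=0;m[110:]=0
c=max(cv2.findContours(m,0,1)[0],key=cv2.contourArea);print(rect(v,c,53))
m=cv2.inRange(hsv,(0,0,135),(180,60,255));m[:,:150]=0;m[:,250:]=0;m[110:]=0
c=max(cv2.findContours(m,0,1)[0],key=cv2.contourArea);print(rect(v,c,53))
E
```

```text
[ 613.7 -205.6   55.5   63.9  -16.7]
[ 616.6 -206.8   48.8   62.8  -16.6]
```

>>> {"method": "drive_tool", "body": {"steps": [[1, -0.4, 1, 0, 0], [1, -0.8, 2.1, 0, 0], [1, -1.2, 3.2, 0, 0], [1, -1.6, 4.3, 0, 0], [1, -2, 5.4, 0, 0], [1, -2.15, 5.86, 0, 0], [1, -2.15, 5.86, 0, 0], [1, -2.15, 5.86, 0, 0]]}}

```text
clock: 22.45
ee_pos: [471.2, 148.0, 210.8]
tool_rot: [2.27, -2.171, -0.0]
force: [-0.2, -0.0, 1.1]
grip_width: 0.999
grip_force: 0.0
```

```bash
python3 - <<'E'
from h import *
st();v=view("wrist","w10")
for c in blobs(v,'blue',300)[:3]: print('B',c[:,0].mean(0).round(),c[:,0].min(0),c[:,0].max(0),rect(v,c,40))
for t in(100,130,150,170): face(v,'blue',40,t)
E
```

```text
t 22.45 tcp [471.2 148.  210.8] yaw 2.55 F [-0.2 -0.   1.1] w 0.999
B [255. 169.] [227  96] [282 244] [471.1 148.   58.6 168.4   2.6]
blue [255. 169.] [471.1 148.   58.6 168.4   2.6]
blue [255. 169.] [471.1 148.   58.6 168.4   2.6]
blue [255. 169.] [471.  148.   58.5 168.4   2.6]
blue [255. 169.] [470.9 148.4  58.2 167.5   2.7]
```

View pics/w10.png

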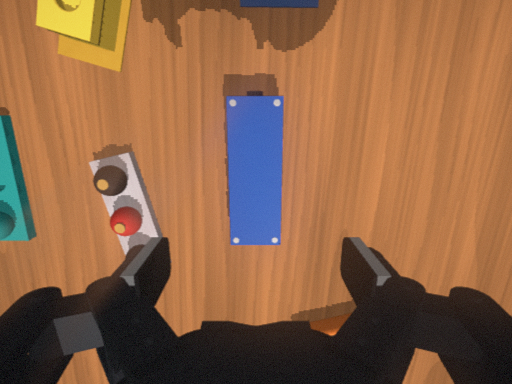

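The lid (255,170) is clear and aligned under the gripper, and the red knob is still in the holder (126,221). I grip the enclosure across its 60 mm side.

>>> {"method": "drive_tool", "body": {"steps": [[1, 0, 0, -1, 0], [1, 0, 0, -2, 0], [1, 0, 0, -3, 0], [1, 0, 0, -4, 0], [1, 0, 0, -4.6, 0], [1, 0, 0, -4.9, 0], [1, 0, 0, -5.08, 0], [1, 0, 0, -5.08, 0], [1, 0, 0, -5.08, 0]], "force": 60}}

```text
clock: 23.4
ee_pos: [471.8, 147.7, 8.2]
tool_rot: [-2.268, 2.173, -0.0]
force: [0.0, 0.9, 1.5]
grip_width: 1.0
grip_force: 0.0
```

>>> {"method": "drive_tool", "body": {"steps": [[0.6, 0, 0, 0, 0], [0.4, 0, 0, 0, 0], [0.2, 0, 0, 0, 0], [-0.5, 0, 0, 0, 0], [-1, 0, 0, 0, 0], [-1, 0, 0, 0, 0], [-1, 0, 0, 0, 0]]}}

```text
clock: 24.1
ee_pos: [471.8, 148.3, 8.8]
tool_rot: [-2.269, 2.17, -0.001]
force: [-0.8, -1.1, 6.0]
grip_width: 0.689
grip_force: 64.9
```

>>> {"method": "drive_tool", "body": {"steps": [[-1, 0, 0, 0.2, 0], [-1, 0, 0, 0.8, 0], [-1, 0, 0, 1.5, 0], [-1, 0, -1, 1.5, 0], [-1, -0.1, -2, 1.5, 0], [-1, -0.2, -3, 1.5, 0], [-1, -0.3, -4, 1.5, -0.009], [-1, -0.367, -5, 1.5, -0.009], [-1, -0.367, -6, 1.5, -0.009], [-1, -0.367, -6.895, 1.5, -0.009]]}}

```text
clock: 25.1
ee_pos: [456.0, -129.5, 68.4]
tool_rot: [-2.26, 2.182, -0.0]
force: [0.8, -0.8, -2.5]
grip_width: 0.687
grip_force: 65.7
```

>>> {"method": "drive_tool", "body": {"steps": [[-1, 0, 0, -0.1, 0], [-1, 0, 0, -0.5, 0], [-1, 0, 0, -0.9, 0], [-1, 0, 0, -1.1, 0], [-1, 0, 0, -1.1, 0], [-1, 0, 0, -1.1, 0]]}}

```text
clock: 25.7
ee_pos: [456.8, -127.6, 24.1]
tool_rot: [2.261, -2.181, 0.0]
force: [0.1, -0.1, -2.6]
grip_width: 0.693
grip_force: 65.5
```

```bash
python3 - <<'E'
from h import *
st();v=view("wrist","w11")
for c in blobs(v,'blue',100)[:4]: print('B',c[:,0].mean(0).round(),c[:,0].min(0),c[:,0].max(0),rect(v,c,3),rect(v,c,55))
E
```

```text
t 25.7 tcp [ 456.8 -127.6   24.1] yaw 2.04 F [ 0.1 -0.1 -2.6] w 0.693
B [257. 182.] [173  57] [333 331] [ 456.2 -137.4   88.4  173.     2.1] [ 457.1 -156.1   60.4  118.2    2.1]
```

>>> {"method": "drive_tool", "body": {"steps": [[-1, 0, 0, -0.1, 0], [-1, 0, 0, -0.2, 0], [-1, 0, 0, -0.27, 0], [-1, 0, 0, -0.3, 0], [-1, 0, 0, -0.31, 0], [-1, 0, 0, -0.31, 0]]}}

```text
clock: 26.35
ee_pos: [456.3, -127.9, 11.9]
tool_rot: [2.26, -2.182, -0.0]
force: [-3.8, 3.1, 8.3]
grip_width: 0.692
grip_force: 66.8
```

>>> {"method": "drive_tool", "body": {"steps": [[0.45, 0, 0, 0, 0], [0.55, 0, 0, 0, 0], [0.8, 0, 0, 0, 0], [1, 0, 0, 0, 0], [1, 0, 0, 0, 0], [1, 0, 0, 0.5, 0], [1, 0, 0, 1.5, 0], [1, 0, 0, 2.5, 0], [1, 0, 0, 3.5, 0], [1, 0, 0, 4.5, 0]]}}

```text
clock: 27.35
ee_pos: [456.1, -127.9, 193.1]
tool_rot: [-2.26, 2.182, -0.0]
force: [1.4, 0.9, -0.7]
grip_width: 1.002
grip_force: 0.0
```

>>> {"method": "drive_tool", "body": {"steps": [[1, 1, 1, 0.5, 0], [1, 1, 1, 0.5, 0], [1, 1, 1, 0.5, 0], [1, 1, 1, 0.5, 0]]}}

```text
clock: 27.75
ee_pos: [495.7, -87.9, 210.3]
tool_rot: [2.259, -2.181, -0.002]
force: [-0.2, -0.7, 0.5]
grip_width: 1.004
grip_force: 0.0
```

```bash
python3 - <<'E'
from h import *
st();v=view("wrist","w12")
for t in (50,120,140,160,180):
    face(v,'blue',43,t)
for c in blobs(v,'blue',500)[:1]: print('mat',rect(v,c,3))
hsv=cv2.cvtColor(v[0],cv2.COLOR_RGB2HSV);c=blobs(v,'blue',500)[0];u,w=c[:,0].mean(0).astype(int);print(u,w,hsv[w,u-70:u+70:5].tolist())
t=view("top","top1");ball(t,27.4)
E
```

```text
t 27.75 tcp [495.7 -87.9 210.3] yaw 2.03 F [-0.2 -0.7  0.5] w 1.004
blue [278. 131.] [ 461.1 -129.9   72.4  171.1    2. ]
blue [278. 132.] [ 461.1 -129.9   72.4  171.1    2. ]
blue [279. 131.] [ 461.1 -129.9   72.4  171.1    2. ]
blue [294. 134.] [ 455.1 -128.3   59.1  167.7    2.4]
blue [295. 125.] [ 455.  -124.1   58.8  159.2    2.4]
mat [ 456.4 -126.5   81.7  193.1    2. ]
277 131 [[13, 151, 196], [13, 146, 182], [13, 147, 187], [12, 146, 185], [12, 147, 167], [12, 142, 172], [13, 144, 175], [12, 139, 178], [12, 140, 180], [11, 124, 158], [109, 142, 147], [112, 115, 100], [111, 160, 187], [111, 167, 185], [110, 173, 183], [110, 174, 183], [111, 169, 187], [110, 172, 187], [111, 176, 184], [111, 170, 187], [111, 168, 185], [111, 165, 187], [111, 159, 186], [110, 132, 141], [11, 136, 182], [12, 138, 196], [11, 136, 176], [12, 135, 178]]
ball [406.1 296.4  17.9] [ 279.  -443.4   27.4] diam 105.2
```

View pics/w12.png

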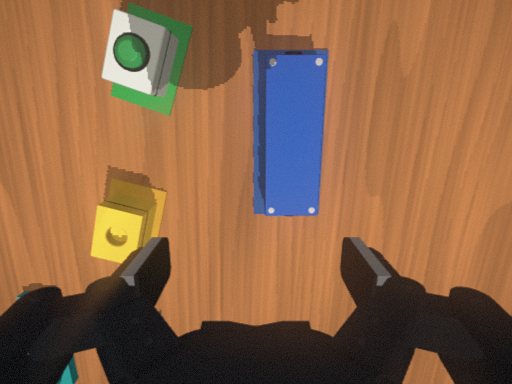

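The enclosure stands upright on the blue mat (295,134), about 1.5 mm off centre and aligned within 0.5°. I check the knob numerically, then hand in.

```bash
python3 - <<'E'
from h import *
t=view("top");R['red']=[((0,140,45),(9,255,255)),((170,140,45),(180,255,255))]
for c in blobs(t,'red',8): print(c[:,0].mean(0),cast(t,[cv2.minEnclosingCircle(c)[0]],27.4))
st();print(bot.hand_in())
E
```

```text
[405.89873418 296.25316456] [[ 278.90844581 -441.4488601    27.4       ]]
t 27.9 tcp [495.6 -88.4 210.4] yaw 1.98 F [ 0.1  0.2 -0.4] w 0.997
the job is handed in; nothing more can be done
None
```

The job is handed in at 27.9 s: the red knob is in the holder, and the yellow, lamp and enclosure boxes stand upright and aligned on their mats within about 2 mm. My last top-camera check did not find the knob, only the screwdriver handle, so the last sight of it seated was the wrist picture just before I gripped the enclosure.

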